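Shim the rocking parts cabinet

ROBOT

A 6-joint arm with a two-finger parallel gripper is mounted at the origin on a cart in front of the work surface, level with it; the furniture and walls round the work are solid. World frame = base frame: x ahead of the robot, y to its left, z up, the work surface at z = 0. Lengths are in m, angles in degrees, forces in N, time in s.
With the tool pointing down it reaches from about 0.35 to 0.925 m from the base axis. Payload 6.4 kg.
Tool frame: the origin (TCP) lies at the very end of the fingers, on their centre line; the grasp point (between the pads) lies robot.grip_point_offset behind it (robot.grip_point_offset is the distance from the TCP to the grasp point, in m); z points along the fingers, y is the line along which they close (so a half turn about z gives the same grasp; the last joint's range is limited). The gripper opens to 85 mm and grips with 20 to 120 N. Pads are 22 mm wide; open, the fingers measure 114 mm over their backs; the gripper's body (76 mm by 85 mm) begins 54 mm behind the grasp point. The pads swing forward as they close: fully open they stand 13 mm farther back than shut.
Start: joints at [59.295, 14.043, 89.255, -0, 76.702, -9.975], TCP at [0.23, 0.608, 0.231] pointing down, gripper open.
Joint ranges: [-179.41, 179.41], [-58.25, 129.5], [7.25, 145.43], [-54.29, 234.29], [11.92, 165.04], [-157.13, 157.13]. Speed limits (degrees/s): [147.25, 147.25, 180, 180, 180, 180].

INTERFACE

Orientations are given as [roll, pitch, yaw] about the fixed x, y, z axes, in that order (R = Rz(yaw) Ry(pitch) Rx(roll)).
In Python, from bench import robot, snapshot gives the robot as it stands. The module is installed in compiled form; this text tells all that it offers.
- The arm moves only by the tool jog_arm, never from a script. Its argument "motion" is one flat list of numbers, 4 for each row, row after row: the shift along the tool's x, y, z in mm, then the turn about the tool's z in degrees. A call has 1 to 20 rows; each row is the pose to reach, as a shift and turn from the pose commanded when the call began, along the tool's axes at that moment; what a row does not reach only later rows make up. A row lasts 1/12 s, in which the tool goes at most 41.7 mm and 7.16 degrees, less where a joint would pass 70% of its speed; a pose out of reach is approached as far as the arm can. A call with a gripper value outside its range is refused whole. "claw" is the closure in counts, from 0 (fully open) to 255 (shut), set as the call begins (left out, the last holds). The fingers move at their own pace and stop on an object; "newtons" is the grip in N (left out, the last holds). Time passes only in rows, so rows that repeat a pose let the fingers close. It gives the time, the measured TCP pose, the force, the opening and the grip force at its end, in the units of the state.
- robot.get_state(): the state, without advancing time (a new reading comes with each control period).
- snapshot(name): name is "scene" or "top"; returns a dict with "frame" (384x512x3 uint8, red, green, blue), "z_map" (384x512 float32, m along the optical axis (not along the pixel's ray), 0 where there is no reading), "fx", "fy", "cx", "cy" (pixels), "cam_to_world" (4x4, takes a point from camera to world coordinates). Camera axes: x right, y up, looking along -z (the intrinsics and any distortion apply to the point x, -y, -z); pixel columns grow to the right and rows downward; lengths in m; the calibration is good to about 2 mm. A picture is of the moment at which its call begins.
- robot.close_job(): hands the job in; it is judged then, once.
The state is a dict: "time": time; "qpos": joint angles; "joint_velocities": joint speeds; "joint_torque": joint torques, N m; "ee_pos": TCP position; "tool_rot": TCP orientation; "ft_force": force on the tool from outside, world axes, zero at the start; "wrist_torque": the same for the moment, N m; "grip_width": finger opening in m; "gripper_force": force on a finger pad.
Only numpy, scipy, OpenCV 4.12 (cv2) and the standard library are available. Lean on these libraries where they do the work, as an engineer would, in place of code of your own. Each camera call takes 0.05 s, during which the arm holds its last target. There are 200 camera calls.

TASK

The small parts cabinet on the bench rocks because its near right foot is too short. With the fingertips only, press down on the top of the cabinet at that corner to feel it rock, let it come back, then push the wooden wedge, thin end first, under the short foot until the foot just bears on it, without lifting the wedge or shoving or jacking the cabinet out of place. Test again by pressing that corner, pushing the wedge further in if it still rocks, and finish while still pressing firmly down on the corner with the cabinet level and steady on the wedge; do not disturb the glue bottle, spray can, pliers or the tape measure on the cabinet.

Things in the scene. Friction and masses are not known exactly. Their poses are not given: they have to be found in the camera images.
- cabinet: Flat grey small-parts cabinet, 220 (x) x 280 (y) x 60 mm, three drawer fronts facing -x, four round feet at x +-95, y +-127 mm; 2.6 kg, loose. Top 85, underside 25 mm over the soles of the three good feet. Origin: centre between the feet, level with those soles. It starts level on them, the near right foot (x -95, y -127) hanging. 2 to 8 N on that corner tips it down; released, it comes back.
- short_foot_sole (a point): lowest point of the short foot, a round-bottomed black rubber foot (radius 13 mm) at the cabinet's near right corner; hangs 6 to 12 mm above the bench (differs each time, rigid in a run), 13 mm inside the cabinet's right side wall (the one towards its -y)
- corner_top (a point): point on the cabinet's flat top (85 mm above the bench) straight above the short foot, 15 mm in from the front edge and 13 mm from the right one: the place to press
- wedge: plain wooden wedge, 150 mm long (y), 50 wide (x), 0.12 kg, loose, flat on the bench right of the cabinet. 3.5 mm high at the thin end (+y, towards the short foot), rising evenly to 23.5 mm at the upright thick end face (-y), where to push. Origin: centre of underside. Slides under about 1 N; the push grows to several N once the foot bears on it; friction keeps it where it is pushed.
- glue_bottle: white glue bottle with red tip, 54 mm across, 146 mm tall, standing; leave alone
- spray_can: spray can, 66 mm across, 174 mm tall, standing; leave alone
- pliers: red-handled pliers lying in front of the cabinet, 161 x 48 x 13 mm; leave alone
- tape_measure: black tape measure, 48 x 109 x 27 mm, lying on the far left of the cabinet's top; leave alone (it only rides along as the cabinet rocks)

How it is judged:
By the outcome, as a careful person would: the job done as asked, in the order asked, and still so for the second after the job is handed in, while the arm keeps its last pose, push and grip.
It also fails if it takes over 61 s, if anything falls off the work surface, if the arm or the gripper's body presses on something with over 40 N, if the wrist force passes 120 N, or if a joint passes its speed limit or range.

## Working session

There is one attempt and no reset: what is moved stays moved. The work goes in short steps, Python scripts to look and compute and a tool call to move; the robot and the scene stay as the last step left them, time stands still between calls to the robot, and variables do not carry over. Pictures are saved under pics/ and viewed, at most 10 in all, crops included, and the job is handed in when it is done.

Besides the shell and the picture viewer there is one more tool, called after "Call:" as name(argument=value, ...) on one line, values as JSON. jog_arm: Moves the arm, as the interface text tells. Its arguments: {"type":"object","properties":{"motion":{"type":"array","items":{"type":"number"}},"claw":{"type":"number"},"newtons":{"type":"number"}},"required":["motion"]}

```bash
mkdir -p pics
cat > h.py <<'E'
import numpy as np, cv2
from bench import robot, snapshot
def pts(s):
    z=s["z_map"]; v,u=np.mgrid[:z.shape[0],:z.shape[1]]
    c=np.stack([(u-s["cx"])/s["fx"]*z,-(v-s["cy"])/s["fy"]*z,-z,np.ones_like(z)],-1)
    return (c@np.array(s["cam_to_world"]).T)[...,:3]
E
python3 - <<'E'
from h import *
st=robot.get_state(); print({k:np.round(v,3) for k,v in st.items()}, robot.grip_point_offset)
a=snapshot("scene");b=snapshot("top")
for n,s in(("scene",a),("top",b)):
    np.savez(f"{n}.npz",p=pts(s),f=s["frame"]); print(np.round(s["cam_to_world"],3).tolist(),s["fx"],s["cx"],s["cy"],(s["z_map"]>0).mean())
    cv2.imwrite(f"pics/{n}0.png",s["frame"][...,::-1])
E
```

```text
{'time': np.float64(0.0), 'qpos': array([ 5.9295e+01,  1.4085e+01,  8.9329e+01, -1.0000e-03,  7.6702e+01,
       -9.9750e+00]), 'joint_velocities': array([ 0.006,  0.052, -0.019, -0.032, -0.05 , -0.011]), 'joint_torque': array([ 0.0000e+00, -4.2952e+01, -3.2612e+01, -0.0000e+00,  5.0000e-03,
        0.0000e+00]), 'ee_pos': array([0.23 , 0.607, 0.23 ]), 'tool_rot': array([-1.79886e+02, -1.90000e-02,  1.59271e+02]), 'ft_force': array([-0.071,  0.156, -0.631]), 'wrist_torque': array([-0.001,  0.054,  0.008]), 'gripper_force': np.float64(0.0), 'grip_width': np.float64(0.085)} 0.0187
[[0.9, 0.281, -0.333, 0.222], [-0.436, 0.577, -0.691, -0.45], [-0.002, 0.767, 0.642, 0.666], [0.0, 0.0, 0.0, 1.0]] 382.9611385166077 248.5950676061276 189.50643560173904 0.996002197265625
[[0.005, 0.989, -0.149, 0.293], [-1.0, 0.004, -0.008, 0.143], [-0.008, 0.149, 0.989, 1.533], [0.0, 0.0, 0.0, 1.0]] 499.56172489571776 256.20900379326525 197.3472801887775 0.9959615071614584
```

View pics/scene0.png

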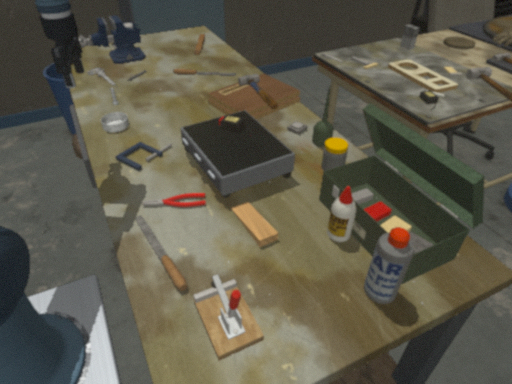

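View pics/top0.png

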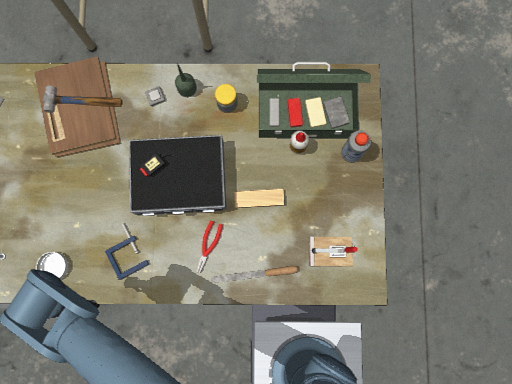

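The views show the cabinet at top pixels (130–225, 137–213). The wedge is at (235–285, 190–208), with its thin end near the cabinet's near right corner. The pliers are at (210, 245). Next I'll measure the cabinet and wedge.

Run:
```python
from h import *
for n in("top","scene"):
    d=np.load(n+".npz"); p=d["p"]; f=d["f"]
    m=(abs(p[...,2]-.085)<.006)&(p[...,0]>.3)&(p[...,0]<.75)&(p[...,1]<.5)&(p[...,1]>-.1)
    k,l,s,_=cv2.connectedComponentsWithStats(m.astype(np.uint8)); i=1+s[1:,4].argmax(); q=p[l==i]
    r=cv2.minAreaRect((q[:,:2]*1000).astype(np.float32)); print(n,"cab",s[i],r,np.round(cv2.boxPoints(r)).tolist(),np.median(q[:,2]))
    hsv=cv2.cvtColor(f,cv2.COLOR_RGB2HSV)
    box=(p[...,0]>.25)&(p[...,0]<.55)&(p[...,1]<.25)&(p[...,1]>-.05)
    m=box&(p[...,2]>.0035)&(p[...,2]<.03)&(hsv[...,0]>8)&(hsv[...,0]<25)&(hsv[...,1]>70)&(hsv[...,2]>120)
    k,l,s,_=cv2.connectedComponentsWithStats(m.astype(np.uint8)); i=1+s[1:,4].argmax(); q=p[l==i]
    r=cv2.minAreaRect((q[:,:2]*1000).astype(np.float32)); print(n,"wedge",s[i],r,np.round(cv2.boxPoints(r)).tolist(),np.percentile(q[:,2],[2,50,98]))
    A=np.c_[q[:,:2],np.ones(len(q))]; c=np.linalg.lstsq(A,q[:,2],rcond=None)[0]; print("plane",c, "dir",np.degrees(np.arctan2(c[1],c[0])))
    b=(p[...,2]<.0035)&box; print("bench z",np.median(p[b][:,2]))
    m=box&(p[...,2]>.004)&((hsv[...,0]<8)|(hsv[...,0]>172))&(hsv[...,1]>120); q=p[m]; print("red pliers", q.min(0),q.max(0))
for n in ("top","scene"):
    f=np.load(n+".npz")["f"]; c=f[120:260,120:320] if n=="top" else f[100:260,120:320]
    cv2.imwrite(f"pics/c_{n}.png",cv2.resize(c[...,::-1],None,fx=3.5,fy=3.5,interpolation=cv2.INTER_CUBIC))
```

```text
top cab [ 138  135   88   78 5393] ((582.609375, 378.46221923828125), (223.7063751220703, 254.50994873046875), 3.2127583026885986) [[464.0, 499.0], [478.0, 245.0], [701.0, 258.0], [687.0, 512.0]] 0.08540055022031723
top wedge [235 189  49  19 729] ((521.7942504882812, 147.2526397705078), (54.08173370361328, 149.04666137695312), 2.458644390106201) [[492.0, 221.0], [498.0, 72.0], [552.0, 74.0], [546.0, 223.0]] [0.00437104 0.01489249 0.02690738]
plane [-0.01176263 -0.12615824  0.03910729] dir -95.3266938920135
bench z -0.0002491282707974829
red pliers [0.29290237 0.14264629 1.53321891] [0.29290237 0.14264629 1.53321891]
scene cab [ 183  115  112   64 3825] ((584.9752807617188, 376.3775634765625), (220.76962280273438, 255.6780548095703), 2.955867052078247) [[468.0, 498.0], [481.0, 243.0], [702.0, 254.0], [689.0, 510.0]] 0.08451834031734151
scene wedge [232 202  46  45 851] ((521.0111694335938, 143.36962890625), (50.737789154052734, 149.71429443359375), 2.294612407684326) [[493.0, 217.0], [499.0, 68.0], [549.0, 70.0], [543.0, 219.0]] [0.00407893 0.01442819 0.02377288]
plane [ 0.02062284 -0.11284639  0.01859244] dir -79.64340407842015
bench z -0.00017064092679797138Traceback (most recent call last):
  File "<stdin>", line 14, in <module>
    return umr_minimum(a, axis, None, out, keepdims, initial, where)
ValueError: zero-size array to reduction operation minimum which has no identity
```

Call:
jog_arm(motion=[-30,-19,0,5.5,-61,-39,0,11,-92,-58,0,16.5,-123,-78,0,22,-154,-97,0,27.5,-185,-116,0,33,-216,-136,0,38.5,-247,-155,0,44,-278,-175,0,49.5,-309,-194,0,55,-340,-214,0,60.5,-370,-233,0,66.3,-370,-233,20,66.3,-370,-233,45,66.3,-370,-233,70,66.3,-370,-233,90,66.3,-370,-233,105,66.3,-370,-233,115,66.3,-370,-233,115,66.3,-370,-233,115,66.3], claw=255, newtons=40)

```text
time: 1.77
ee_pos: [0.4935, 0.2591, 0.1161]
tool_rot: [-180.0, 0.0, 93.0]
ft_force: [-0.8, 0.9, 0.9]
grip_width: -0.0004
gripper_force: 0.0
```

Run:
```python
from h import *
s=snapshot("scene"); p=pts(s); np.savez("scene1.npz",p=p,f=s["frame"])
c=s["frame"][100:260,120:320]; cv2.imwrite("pics/c1.png",cv2.resize(c[...,::-1],None,fx=3.5,fy=3.5,interpolation=cv2.INTER_CUBIC))
```

```text
(no output)
```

View pics/c1.png

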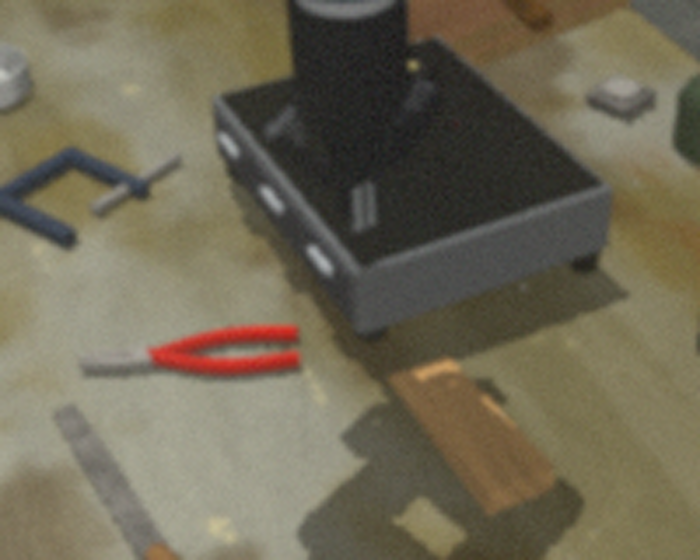

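The closed fingertips are over the corner, at crop (362, 228). The short foot shows at (375, 332) and the wedge's thin edge at (390–450, 367), so the wedge sits too far towards +x. Pressing the corner now.

Call:
jog_arm(motion=[0,0,10,0,0,0,20,0,0,0,26,0,0,0,29,0,0,0,31,0,0,0,32,0,0,0,33,0,0,0,34,0,0,0,34,0])

```text
time: 2.57
ee_pos: [0.4938, 0.259, 0.0825]
tool_rot: [180.0, 0.0, 93.0]
ft_force: [-2.1, -2.0, 3.1]
grip_width: -0.0005
gripper_force: 1.5
```

Call:
jog_arm(motion=[0,0,1,0,0,0,2,0,0,0,2,0,0,0,2,0])

```text
time: 2.9
ee_pos: [0.4937, 0.2589, 0.0803]
tool_rot: [180.0, 0.0, 93.0]
ft_force: [-1.6, -2.4, 2.9]
grip_width: 0.0004
gripper_force: 1.5
```

Call:
jog_arm(motion=[0,0,1,0,0,0,2,0,0,0,2,0,0,0,2,0])

```text
time: 3.23
ee_pos: [0.4936, 0.259, 0.0781]
tool_rot: [-180.0, 0.0, 93.0]
ft_force: [-0.5, -1.1, 2.1]
grip_width: -0.0001
gripper_force: 1.4
```

Call:
jog_arm(motion=[0,0,1,0,0,0,2,0,0,0,2,0,0,0,2,0])

```text
time: 3.57
ee_pos: [0.4936, 0.2591, 0.0762]
tool_rot: [-180.0, 0.0, 93.0]
ft_force: [-0.9, -1.2, 2.1]
grip_width: 0.0
gripper_force: 1.6
```

Call:
jog_arm(motion=[0,0,1,0,0,0,1,0,0,0,1,0])

```text
time: 3.82
ee_pos: [0.4936, 0.259, 0.0759]
tool_rot: [-180.0, 0.0, 93.0]
ft_force: [-4.4, -2.7, 8.5]
grip_width: -0.0
gripper_force: 4.2
```

The foot reached the bench, so the gap is about 9 mm. Now I'll release gently.

Call:
jog_arm(motion=[0,0,-2,0,0,0,-4,0,0,0,-6,0,0,0,-8,0,0,0,-10,0,0,0,-12,0,0,0,-20,0,0,0,-30,0,0,0,-40,0,0,0,-45,0,0,0,-45,0])

```text
time: 4.73
ee_pos: [0.4949, 0.2594, 0.1226]
tool_rot: [179.8, -0.1, 93.0]
ft_force: [-0.0, -0.2, 0.2]
grip_width: -0.0005
gripper_force: 0.0
```

```bash
cat > m.py <<'E'
from h import *
def meas(n="scene"):
    s=snapshot(n); p=pts(s); hsv=cv2.cvtColor(s["frame"],cv2.COLOR_RGB2HSV)
    m=(abs(p[...,2]-.085)<.008)&(p[...,0]>.4)&(p[...,0]<.75)&(p[...,1]<.56)&(p[...,1]>.2)
    k,l,st,_=cv2.connectedComponentsWithStats(m.astype(np.uint8)); i=1+st[1:,4].argmax(); q=p[l==i]
    r=cv2.minAreaRect((q[:,:2]*1000).astype(np.float32)); print("cab",np.round(r[0]),np.round(r[1]),round(r[2],1),np.round(cv2.boxPoints(r)).tolist())
    A=np.c_[q[:,:2],np.ones(len(q))]; c=np.linalg.lstsq(A,q[:,2],rcond=None)[0]; print("tilt deg",np.round(np.degrees(c[:2]),2),"z",q[:,2].mean())
    box=(p[...,0]>.42)&(p[...,0]<.58)&(p[...,1]<.25)&(p[...,1]>.03)
    m=box&(p[...,2]>.0035)&(p[...,2]<.03)
    k,l,st,_=cv2.connectedComponentsWithStats(m.astype(np.uint8)); i=1+st[1:,4].argmax(); q=p[l==i]
    r=cv2.minAreaRect((q[:,:2]*1000).astype(np.float32)); print("wedge",r,np.round(cv2.boxPoints(r)).tolist())
    return s
if __name__=="__main__": meas()
E
python3 m.py
```

```text
cab [583. 390.] [223. 282.] 3.2 [[463.0, 525.0], [479.0, 243.0], [702.0, 256.0], [686.0, 538.0]]
tilt deg [0.3  0.26] z 0.0841703969375147
wedge ((520.8787841796875, 143.86492919921875), (51.20718765258789, 151.81820678710938), 2.7684097290039062) [[492.0, 218.0], [499.0, 67.0], [550.0, 69.0], [543.0, 221.0]]
```

Call:
jog_arm(motion=[-25,13,0,0,-55,30,0,0,-85,47,0,0,-115,64,0,0,-132,74,0,0,-137,77,10,0,-137,77,35,0,-137,77,65,0,-137,77,90,0,-137,77,104,0,-137,77,112,0,-137,77,112,0,-137,77,112,0])

```text
time: 5.87
ee_pos: [0.578, 0.1266, 0.0088]
tool_rot: [180.0, -0.0, 93.0]
ft_force: [0.9, -0.6, 0.5]
grip_width: 0.0
gripper_force: 0.0
```

Call:
jog_arm(motion=[0,-5,0,0,0,-10,0,0,0,-14,0,0,0,-17,0,0,0,-20,0,0,0,-23,0,0,0,-26,0,0,0,-29,0,0,0,-32,0,0,0,-32,0,0,0,-32,0,0])

```text
time: 6.78
ee_pos: [0.5458, 0.1245, 0.0085]
tool_rot: [180.0, -0.0, 93.0]
ft_force: [1.1, 0.3, 2.1]
grip_width: 0.0004
gripper_force: 1.0
```

Run:
```python
from m import *
s=meas(); c=s["frame"][140:300,150:350]; cv2.imwrite("pics/c2.png",cv2.resize(c[...,::-1],None,fx=3.5,fy=3.5))
```

```text
cab [528. 386.] [114. 279.] 3.4 [[463.0, 522.0], [480.0, 243.0], [593.0, 250.0], [577.0, 529.0]]
tilt deg [1.1  0.26] z 0.0840517139762219
wedge ((521.667724609375, 146.02203369140625), (149.8968505859375, 77.717041015625), 88.30062103271484) [[481.0, 72.0], [558.0, 70.0], [563.0, 220.0], [485.0, 222.0]]
```

View pics/c2.png

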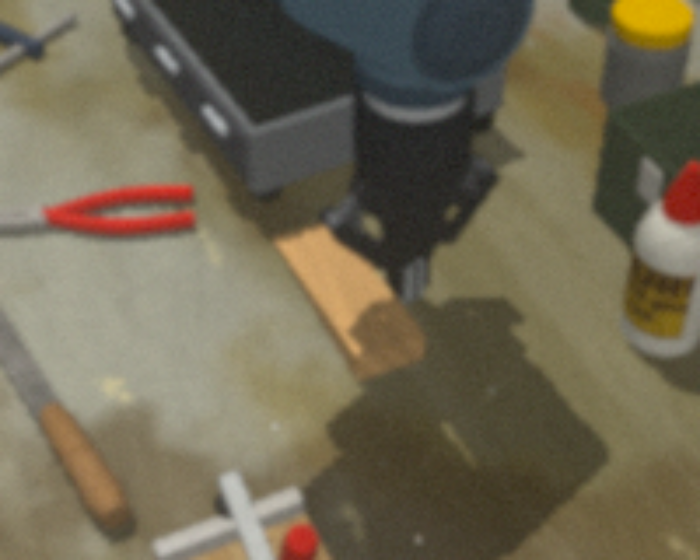

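The fingers at crop (410, 285) are against the wedge's +x side, and the wedge has shifted towards the foot line (270, 190). It needs about 7 mm more.

Call:
jog_arm(motion=[0,-2,0,0,0,-4,0,0,0,-6,0,0,0,-7,0,0,0,-7,0,0,0,0,0,0,0,10,0,0,0,18,0,0,0,20,-20,0,0,20,-50,0,-30,10,-70,0,-65,-10,-70,0,-100,-30,-70,0,-130,-42,-70,0,-137,-42,-70,0,-137,-42,-70,0])

```text
time: 8.17
ee_pos: [0.5104, -0.0161, 0.078]
tool_rot: [-179.9, -0.0, 92.8]
ft_force: [0.3, 0.6, 0.2]
grip_width: 0.0001
gripper_force: 0.0
```

```bash
python3 m.py
```

```text
cab [502. 384.] [ 91. 290.] 11.7 [[428.0, 517.0], [487.0, 232.0], [576.0, 251.0], [517.0, 535.0]]
tilt deg [1.25 0.38] z 0.08382993712034044
wedge ((501.6252136230469, 145.81088256835938), (150.02174377441406, 50.77241134643555), 86.03836059570312) [[471.0, 73.0], [522.0, 69.0], [532.0, 219.0], [481.0, 222.0]]
```

Call:
jog_arm(motion=[20,-2,0,0,42,-4,0,0,51,-5,15,0,51,-5,40,0,51,-5,58,0,51,-5,69,0,51,-5,69,0,51,-5,69,0], claw=177)

```text
time: 8.88
ee_pos: [0.5032, 0.0369, 0.009]
tool_rot: [-179.9, -0.0, 93.0]
ft_force: [-0.5, -0.1, 1.0]
grip_width: 0.0259
gripper_force: 0.0
```

Call:
jog_arm(motion=[6,0,0,0,12,0,0,0,16,0,0,0,19,0,0,0,22,0,0,0,25,0,0,0,28,0,0,0,31,0,0,0,34,0,0,0,37,0,0,0,40,0,0,0,43,0,0,0,43,0,0,0])

```text
time: 9.97
ee_pos: [0.5008, 0.0798, 0.0092]
tool_rot: [-180.0, -0.0, 93.0]
ft_force: [0.4, -0.4, 0.0]
grip_width: 0.0263
gripper_force: 0.1
```

Run:
```python
from m import *
s=meas(); c=s["frame"][140:300,150:350]; cv2.imwrite("pics/c3.png",cv2.resize(c[...,::-1],None,fx=3.5,fy=3.5))
```

```text
cab [482. 336.] [ 46. 195.] 15.1 [[434.0, 424.0], [485.0, 236.0], [530.0, 249.0], [479.0, 436.0]]
tilt deg [3.9  0.67] z 0.08299275671571037
wedge ((496.7443542480469, 208.12741088867188), (50.66828918457031, 62.32112503051758), 0.5978155732154846) [[471.0, 239.0], [472.0, 177.0], [522.0, 177.0], [522.0, 240.0]]
```

View pics/c3.png

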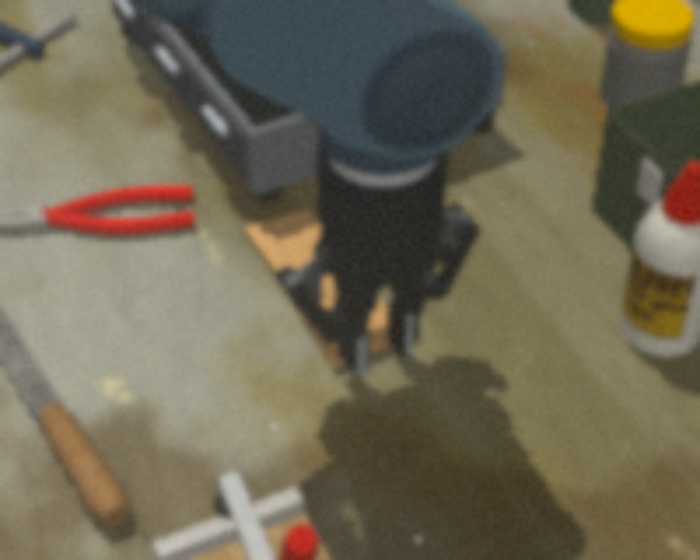

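Both fingertips (crop 360–405, 360) are square on the thick end, and the thin end (250–320, 225) points under the foot. I'll keep pushing and watch the force.

Call:
jog_arm(motion=[3,0,0,0,6,0,0,0,9,0,0,0,12,0,0,0,15,0,0,0,18,0,0,0,21,0,0,0,24,0,0,0,27,0,0,0,30,0,0,0,33,0,0,0,36,0,0,0,38,0,0,0,40,0,0,0,42,0,0,0,42,0,0,0])

```text
time: 11.35
ee_pos: [0.4988, 0.1215, 0.0093]
tool_rot: [180.0, -0.0, 93.0]
ft_force: [-0.4, 0.5, -0.2]
grip_width: 0.0261
gripper_force: 0.0
```

Call:
jog_arm(motion=[1,0,0,0,2,0,0,0,3,0,0,0,4,0,0,0,4,0,0,0])

```text
time: 11.77
ee_pos: [0.4986, 0.1252, 0.0093]
tool_rot: [180.0, -0.0, 93.0]
ft_force: [-0.5, -1.0, 1.2]
grip_width: 0.0265
gripper_force: 0.1
```

Call:
jog_arm(motion=[1,0,0,0,2,0,0,0,3,0,0,0,4,0,0,0])

```text
time: 12.1
ee_pos: [0.4984, 0.1292, 0.0093]
tool_rot: [180.0, 0.0, 93.0]
ft_force: [-0.1, -1.0, 0.9]
grip_width: 0.0259
gripper_force: 0.6
```

Call:
jog_arm(motion=[1,0,0,0,2,0,0,0,3,0,0,0])

```text
time: 12.35
ee_pos: [0.4983, 0.1322, 0.0093]
tool_rot: [180.0, 0.0, 93.0]
ft_force: [-0.6, -2.0, 0.2]
grip_width: 0.0264
gripper_force: 0.6
```

Call:
jog_arm(motion=[1,0,0,0,2,0,0,0])

```text
time: 12.52
ee_pos: [0.4982, 0.1341, 0.0093]
tool_rot: [180.0, 0.0, 93.0]
ft_force: [-0.8, -3.1, 0.1]
grip_width: 0.0262
gripper_force: 1.3
```

Call:
jog_arm(motion=[1,0,0,0,2,0,0,0])

```text
time: 12.68
ee_pos: [0.4981, 0.1357, 0.0093]
tool_rot: [180.0, 0.1, 93.0]
ft_force: [-0.4, -4.7, 0.9]
grip_width: 0.0259
gripper_force: 2.7
```

The force is rising steadily (1 → 4.7 N), so the foot is bearing. I'll back off and test the corner.

Call:
jog_arm(motion=[-3,0,0,0,-10,0,0,0,-20,0,0,0,-20,0,-25,0,-20,0,-55,0,-20,0,-85,0,-10,0,-108,0,15,0,-112,0,45,1,-112,0,75,1,-112,0,102,2,-112,0,118,2,-112,0,122,2,-112,0,122,2,-105,0,122,2,-95,0,122,2,-87,0,122,2,-83,0,122,2,-81,0,122,2,-81,0], claw=255)

```text
time: 14.27
ee_pos: [0.4933, 0.2573, 0.0893]
tool_rot: [-179.9, 0.0, 92.9]
ft_force: [-0.4, 1.1, 0.5]
grip_width: -0.0001
gripper_force: 0.0
```

Run:
```python
from m import *
s=meas(); p=pts(s)
a=np.load("scene1.npz")["p"]; 
# tilt on a common visible region, before vs now
for n,q in(("before",a),("now",p)):
    r=q[(q[...,0]>.62)&(q[...,0]<.69)&(q[...,1]>.28)&(q[...,1]<.5)&(abs(q[...,2]-.085)<.006)]
    c=np.linalg.lstsq(np.c_[r[:,:2],np.ones(len(r))],r[:,2],rcond=None)[0]; print(n,np.degrees(c[:2]),len(r))
c=s["frame"][100:260,140:340]; cv2.imwrite("pics/c4.png",cv2.resize(c[...,::-1],None,fx=3.5,fy=3.5))
```

```text
cab [584. 389.] [223. 281.] 3.3 [[464.0, 524.0], [480.0, 243.0], [703.0, 255.0], [687.0, 536.0]]
tilt deg [0.27 0.34] z 0.08420789515946547
wedge ((491.0923156738281, 197.67787170410156), (51.54658889770508, 105.79457092285156), 2.1595170497894287) [[463.0, 250.0], [467.0, 144.0], [519.0, 146.0], [515.0, 252.0]]
before [-0.02634873 -0.01111957] 854
now [-0.17212711  0.08404282] 889
```

View pics/c4.png

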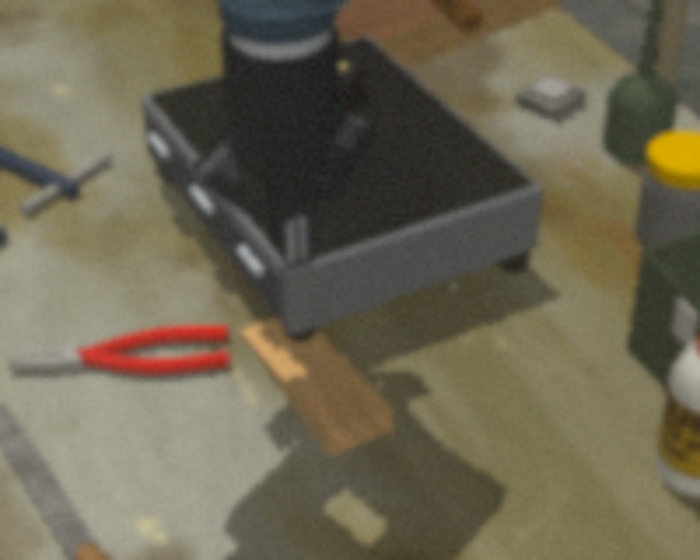

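The foot (crop 300, 328) sits on the wedge, about on its centre line. The cabinet hasn't moved (corner still at 480, 243 mm). Press test next.

Call:
jog_arm(motion=[0,0,2,0,0,0,3,0,0,0,4,0,0,0,5,0,0,0,5,0,0,0,5,0])

```text
time: 14.82
ee_pos: [0.4937, 0.2581, 0.0853]
tool_rot: [180.0, 0.0, 93.0]
ft_force: [0.9, 0.2, -0.2]
grip_width: 0.0001
gripper_force: 0.0
```

Call:
jog_arm(motion=[0,0,1,0,0,0,1,0,0,0,1,0])

```text
time: 15.07
ee_pos: [0.4939, 0.2581, 0.0844]
tool_rot: [180.0, -0.0, 93.0]
ft_force: [-0.1, -0.9, -0.0]
grip_width: 0.0
gripper_force: 0.2
```

Call:
jog_arm(motion=[0,0,1,0,0,0,1,0,0,0,1,0])

```text
time: 15.32
ee_pos: [0.4939, 0.2581, 0.0843]
tool_rot: [-180.0, 0.0, 93.0]
ft_force: [-2.3, -0.7, 7.0]
grip_width: 0.0001
gripper_force: 3.3
```

Call:
jog_arm(motion=[0,0,0.5,0,0,0,1,0,0,0,1,0,0,0,1,0])

```text
time: 15.65
ee_pos: [0.494, 0.2581, 0.0842]
tool_rot: [-180.0, 0.0, 93.0]
ft_force: [-4.9, -1.7, 12.3]
grip_width: 0.0002
gripper_force: 6.3
```

Call:
jog_arm(motion=[0,0,0.5,0,0,0,1,0,0,0,1,0,0,0,1,0])

```text
time: 15.98
ee_pos: [0.494, 0.2581, 0.084]
tool_rot: [-180.0, 0.0, 93.0]
ft_force: [-8.7, -4.1, 18.6]
grip_width: -0.0001
gripper_force: 9.3
```

Run:
```python
from m import *
for _ in range(3):
    s=meas()
st=robot.get_state(); print(st["time"],st["ee_pos"],st["ft_force"])
```

```text
cab [583. 390.] [222. 282.] 3.5 [[464.0, 524.0], [481.0, 243.0], [703.0, 256.0], [686.0, 538.0]]
tilt deg [0.18 0.42] z 0.08418504209413495
wedge ((492.44891357421875, 196.9412078857422), (56.793060302734375, 105.88890075683594), 0.4418570399284363) [[464.0, 250.0], [464.0, 144.0], [521.0, 144.0], [520.0, 250.0]]
cab [582. 390.] [225. 281.] 4.0 [[460.0, 522.0], [480.0, 242.0], [705.0, 257.0], [685.0, 538.0]]
tilt deg [0.12 0.41] z 0.08418711434418003
wedge ((492.5066833496094, 196.5024871826172), (57.32858657836914, 107.01732635498047), 0.293668270111084) [[464.0, 250.0], [464.0, 143.0], [521.0, 143.0], [521.0, 250.0]]
cab [582. 391.] [224. 285.] 3.7 [[461.0, 525.0], [480.0, 241.0], [704.0, 256.0], [685.0, 540.0]]
tilt deg [0.2 0.4] z 0.08421990919835917
wedge ((496.60870361328125, 197.61956787109375), (62.25165939331055, 106.57804870605469), 2.6038877964019775) [[463.0, 249.0], [468.0, 143.0], [530.0, 146.0], [525.0, 252.0]]
16.1333 [0.4939821  0.25809771 0.08405451] [-8.84244562 -3.7782538  18.81052491]
```

The cabinet holds: under 19 N the corner gives only 0.4 mm, against 9 mm before. I'll relieve the side load and hold the press.

Call:
jog_arm(motion=[0,-0.5,0,0,-0.3,-1,0,0,-0.3,-1,0,0,-0.3,-1,0,0,-0.3,-1,0,0,-0.3,-1,0,0])

```text
time: 16.63
ee_pos: [0.4939, 0.2581, 0.0841]
tool_rot: [179.9, -0.0, 93.0]
ft_force: [-5.3, -2.9, 15.4]
grip_width: 0.0002
gripper_force: 7.6
```

Steady: 15 N down, little side load, no movement. Handing in.

```bash
python3 -c "
from bench import robot
print(robot.get_state()['ft_force']); print(robot.close_job())"
```

```text
[-5.3353338  -2.90394021 15.35343759]
the job is handed in; nothing more can be done
None
```

The wedge is under the short foot and the cabinet no longer rocks: the corner gave about 0.4 mm under 19 N, against about 9 mm before, and I handed in while pressing it with about 15 N.

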